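# Lock the treat canister with the T-key

### The job

Take the T-key out of its wooden block, put it in the lock on top of the treat canister and feel gently, turning it back and forth under light pressure, for the hidden slot, until the key drops fully home with its collar on the lock. Then turn it clockwise to its stop so that the key's bar lines up with the two studs on the lid, and leave the key standing in the lock. Never force the key, and leave the other things on the counter where they are.

Things in the scene. Friction and masses are not known exactly. Their poses are not given: they have to be found in the camera images.
- canister: Round stainless canister fixed to the counter, 152 mm across, lid top 112 mm up. On the lid's centre stands a square dark steel lock boss, 50 x 50 mm, 28 mm high (top 140 mm up). Origin: centre of the underside; z up; x axis: the line through the two studs, along which the key's bar lies when locked.
- stud (a point): Top of one of two upright steel studs, 10 mm across and 12 mm high, on the lid 50 mm either side of the lock along the canister's x axis (this one at +x). They mark the locked direction. Turning: the rotor is held by friction, about 0.06 N m, so a lightly pressed key slides over it; the key, once in, turns it clockwise to a firm stop, where the bar lies along this line or up to 0.13 rad past it (play).
- lock_mouth (a point): Centre of the round keyhole in the boss's top face, axes as the canister's. Hole 18 mm across with a 3 mm wide, 4 mm deep funnel edge; a black dust wiper, which gives no resistance, hides its bottom. Fully home, the key's collar rests on this face; the key then stands by itself and may be released and gripped again. The lock is damaged if the key bears on it with more than 35 N, all contacts added (at the stop: about 0.25 N m).
- rotor_face (a point): Centre of the lock rotor's flat face, in the hole 15 mm below its mouth; axes as the canister's, not the slot's. Across it runs a slot 7 mm wide, deep enough for the blade. Its direction, unseen and new each time, starts 0.8 to 1.7 rad counter-clockwise (from above) of the canister's x axis. The blade drops in within about 0.13 rad of it; off it, the key stands 7 mm too high.
- key_grip (a point): Steel T-key, loose, 90 g, 66 mm long, upright in the block. This point: centre of its flat bar, where it is gripped; 44 mm long (key x), 10 mm thick (key y), 28 mm high; z up. Below it: neck 12 mm across (14 to 26 mm), collar 32 mm across, 4 mm thick, its underside 30 mm below, shank 16 mm across (30 to 44 mm, its end tapered), blade (44 to 52 mm). Fully home, this point is 30 mm above the keyhole's mouth.
- key_tip (a point): Tip of the key, on its axis 52 mm below the grip point, axes as the key's. The blade is 15 mm wide (key x, parallel to the bar), 5 mm thick, 8 mm high; half round the key is the same.
- holder: Wooden key block, 70 x 70 x 30 mm, fixed to the counter, with a round hole 19 mm across and 24 mm deep in the middle of its top, in which the key stands, its collar on the block's top. Origin: centre of the underside; z up.
- bowl: Bystander: cream enamel bowl, 150 mm across, 55 mm high. Origin: centre of the underside.
- mug: Bystander: white mug, 80 mm across, 90 mm high. Origin: centre of the underside.
- jar: Bystander: closed jar, 80 mm across, 120 mm high. Origin: centre of the underside.
- bone: Bystander: rubber dog bone, about 104 x 50 x 26 mm, lying along its x axis. Origin: centre of the underside.
- brush: Bystander: grooming brush lying along its x axis. Origin on its underside.
- comb: Bystander: steel comb, 150 mm long, 10 mm high, lying along its x axis. Origin on its underside.
- tin: Bystander: flat closed tin, 75 x 50 x 25 mm. Origin: centre of the underside.
Not all that is in view belongs to the job. What is shaped like the part that bears key_grip but orange or red is not meant. Of the things shaped like the canister, the stainless one is meant.

How it is judged:
On the way:
1. the key has dropped into the slot, its collar on the lock (z of key_grip in the frame of canister below 0.1735 m and horizontal distance between key_grip and lock_mouth below 0.008 m and angle between key_grip's own z axis and vertical below 0.12 rad), for 0.1 s.
At the end, for the whole second after the job is handed in: The key stands upright (within 0.12 rad) and fully home in the lock (less than 3.5 mm above its seat, within 8 mm of the lock's axis), its bar within 0.2 rad of the line through the studs, at rest and released (all of step 1 and angle between the x axis of key_grip and the x axis of canister, either way round below 0.2 rad and linear speed of key below 0.02 m/s); the robot touches nothing.
It fails at once if the key bears on the lock with more than 35 N (contact force between key and canister above 35 N).
It fails at once if one of the other things is shifted more than 30 mm (distance of any of bowl, mug, jar, bone, brush, comb, tin from where it was at the start of the episode above 0.03 m).
It also fails if it takes over 58 s, if anything falls off the work surface, if the arm or the gripper's body presses on something with over 40 N, if the wrist force passes 120 N, or if a joint passes its speed limit or range.

### The arm

A 7-joint arm with a two-finger parallel gripper is mounted at the origin on the work surface. World frame = base frame: x ahead of the robot, y to its left, z up, the work surface at z = 0. Lengths are in m, angles in rad, forces in N, time in s.
With the tool pointing down it reaches from about 0.4 to 0.875 m from the base axis. Payload 19.3 kg.
Tool frame: the origin (TCP) lies between the finger pads; the fingertips stand bot.tcp_to_tips ahead of it and the grasp point (between the pads) is the TCP (bot.tcp_to_tips is the distance from the TCP to the fingertips, in m); z points along the fingers, y is the line along which they close (so a half turn about z gives the same grasp; the last joint's range is limited). The gripper opens to 85 mm and grips with 20 to 120 N. Pads are 22 mm wide; open, the fingers measure 114 mm over their backs; the gripper's body (76 mm by 85 mm) begins 54 mm behind the grasp point. The pads swing forward as they close: fully open they stand 13 mm farther back than shut.
Start: joints at [1.103, 0.521, -0.036, 1.599, 0.021, 1.021, -0.113], TCP at [0.242, -0.576, 0.25] pointing down, gripper open.
Joint ranges: [-2.91, 2.91], [-0.3, 2.13], [-1.5, 1.42], [0.17, 2.43], [-1.26, 4.41], [0.16, 1.93], [-2.52, 2.52]. Speed limits (rad/s): [1.89, 1.89, 2.39, 2.39, 3.01, 3.01, 3.01].

### API

Orientations are given as [roll, pitch, yaw] about the fixed x, y, z axes, in that order (R = Rz(yaw) Ry(pitch) Rx(roll)).
In Python, from workcell import telemetry, grab_frame, bot gives the robot as it stands. The module is installed in compiled form; this text tells all that it offers.
- The arm moves only by the shell command python3 -m crank 'ROWS' [FORCE]. ROWS is text: rows parted by semicolons, each of 7 numbers parted by spaces: the finger opening in m, from 0 to 0.0854, then the shift along the tool's x, y, z in m, then the turn, a rotation vector about the tool's x, y, z in degrees. A call has exactly 8 rows; each row shifts and turns the commanded pose from where the row before left it, along the tool's axes as they then stand; what a row does not reach is not made up. A row lasts 1/12 s, in which the tool goes at most 41.7 mm and 7.16 degrees, less where a joint would pass 70% of its speed; a pose out of reach is approached as far as the arm can. A call with a gripper value outside its range is refused whole. The fingers move at their own pace and stop on an object; FORCE is the grip in N (left out, the last holds). Time passes only in rows, so rows that do not move let the fingers close, or fill a call up. It gives the time, the measured TCP pose, the force, the opening and the grip force at its end, in the units of the state.
- telemetry.observe(): the state, without advancing time (a new reading comes with each control period).
- grab_frame(name): name is "scene" or "top" or "wrist"; returns a dict with "pixels" (420x560x3 uint8, red, green, blue), "depth" (420x560 float32, m along the optical axis (not along the pixel's ray), 0 where there is no reading), "vertical_fov" (degrees; the focal length in pixels is half the picture's height over the tangent of half this angle, whatever the lens; pixels are square), "cx", "cy" (the principal point, pixels), "R" (3x3) and "t" (3): a world point X has camera coordinates R X + t; the wrist camera has in their place "hand_eye" (4x4, takes a point from camera to tool coordinates, whose origin is the TCP and whose axes are the flange's). Camera axes: x right, y down, z forward; pixel columns grow to the right and rows downward; lengths in m; the calibration is good to about 2 mm. A picture is of the moment at which its call begins: read the wrist's pose just before it.
- bot.job_done(): hands the job in; it is judged then, once.
The state is a dict: "clock": time; "qpos": joint angles; "qd": joint speeds; "joint_efforts": joint torques, N m; "position": TCP position; "tool_rot": TCP orientation; "force": force on the tool from outside, world axes, zero at the start; "moment": the same for the moment, N m; "grip_width": finger opening in m; "finger_force": force on a finger pad.
Only numpy, scipy, OpenCV 4.12 (cv2) and the standard library are available. Lean on these libraries where they do the work, as an engineer would, in place of code of your own. Each camera call takes 0.05 s, during which the arm holds its last target. There are 200 camera calls.

## Working session

There is one attempt and no reset: what is moved stays moved. The work goes in short steps, Python scripts to look and compute and a shell command to move; the robot and the scene stay as the last step left them, time stands still between calls to the robot, and variables do not carry over. Pictures are saved under pics/ and viewed, at most 10 in all, crops included, and the job is handed in when it is done.

```bash
mkdir -p pics; cat > h.py <<'E'
import numpy as np, cv2
from workcell import telemetry, grab_frame, bot
from scipy.spatial.transform import Rotation as Ro
def st(): return telemetry.observe()
def pts(f,T=None):
    h,w=f["depth"].shape; F=h/2/np.tan(np.radians(f["vertical_fov"])/2)
    v,u=np.mgrid[:h,:w]; d=f["depth"]
    P=np.stack([(u-f["cx"])/F*d,(v-f["cy"])/F*d,d],-1)
    if "R" in f: return (P-np.array(f["t"]))@np.array(f["R"])
    H=np.array(f["hand_eye"]); P=P@H[:3,:3].T+H[:3,3]
    s=T; R=Ro.from_euler('xyz',s["tool_rot"]).as_matrix() if len(np.ravel(s["tool_rot"]))==3 else None
    return P@R.T+np.array(s["position"])
def save(n,im): cv2.imwrite("pics/"+n,im[:,:,::-1])
E
python3 - <<'E'
from h import *
s=st(); print(s, bot.tcp_to_tips)
import pickle
fs={}
for n in("scene","top"):
    f=grab_frame(n); fs[n]=f; save(n+".png",f["pixels"]); print(n,f["vertical_fov"],f["cx"],f["cy"],f.get("R"),f.get("t"))
pickle.dump(fs,open("fs.pkl","wb"))
E
```

```text
{'clock': 0.0, 'qpos': array([ 1.10278837,  0.52199223, -0.03628608,  1.59997431,  0.02123257,
        1.02111857, -0.11279006]), 'qd': array([-4.14288802e-04, -1.10353452e-03,  8.99827822e-04,  1.44104616e-03,
        1.81802843e-04, -4.17820363e-05, -3.92365958e-04]), 'joint_efforts': array([-2.48207121e-03, -9.27097750e+01,  1.97787277e+00, -3.69934344e+01,
        1.75708754e-02,  8.31687619e-03,  4.72413660e-05]), 'position': array([ 0.24194455, -0.57594127,  0.24975184]), 'tool_rot': array([-3.14049260e+00,  1.27264874e-04,  3.97788590e-01]), 'force': array([ 0.16684147, -0.77117617,  0.23912151]), 'moment': array([-0.05214287,  0.02254435,  0.07184662]), 'finger_force': 0.0, 'grip_width': 0.08536765733961242} 0.019
scene 46.748786172465046 273.5999684190153 205.2353549355571 [[ 0.43575306  0.90003294  0.00774504]
 [ 0.74519983 -0.35593771 -0.56390209]
 [-0.5047737   0.25149366 -0.82580533]] [-0.22373855 -0.34495076  1.63198523]
top 51.25733970203309 283.16459782267594 203.66840537447058 [[-0.00874041 -0.99985518  0.01460218]
 [-0.9954836   0.00731989 -0.09465102]
 [ 0.09453043 -0.01536352 -0.99540342]] [-0.01999544  0.52998806  1.26206018]
```

View pics/top.png

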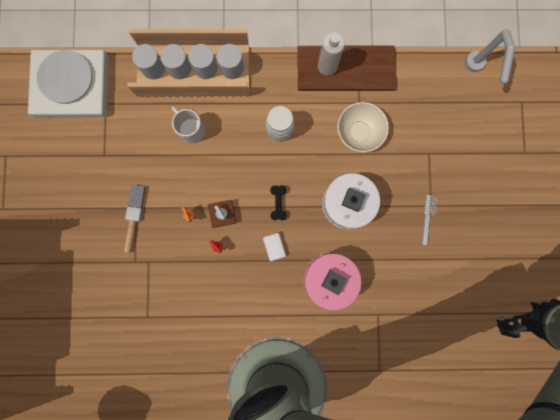

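View pics/scene.png

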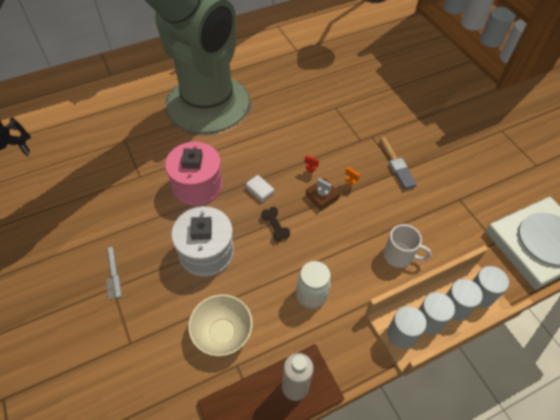

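The top view shows the candidates. Canisters: stainless at (351,201) and pink at (333,282); stainless fits. Keys: steel in the wooden block at (222,213), orange at (188,214) and red at (216,246); the steel key in the block fits. I'll confirm both in one enlarged crop and measure.

```bash
python3 - <<'E'
from h import *
import pickle
fs=pickle.load(open("fs.pkl","rb"))
f=fs["top"];im=f["pixels"];P=pts(f)
a=cv2.resize(im[175:250,180:260],(400,375),interpolation=cv2.INTER_CUBIC);b=cv2.resize(im[165:240,311:391],(400,375),interpolation=cv2.INTER_CUBIC)
save("crop.png",np.hstack([a,b]))
for n in fs:
  P=pts(fs[n]);hsv=cv2.cvtColor(fs[n]["pixels"],cv2.COLOR_RGB2HSV)
  x,y,z=P[...,0],P[...,1],P[...,2]
  if n=="top":
    c0=P[201,351][:2];k0=P[213,222][:2];print(c0,k0,P[201,351],P[213,222])
  near=np.hypot(x-c0[0],y-c0[1])<0.09
  boss=near&(abs(z-.14)<.007); lid=near&(abs(z-.112)<.006)
  for nm,m in(("boss",boss),("lid",lid)):
    q=P[m]; print(n,nm,m.sum(),q.mean(0),cv2.minAreaRect((q[:,:2]*1000).astype(np.float32)))
  kn=np.hypot(x-k0[0],y-k0[1])<0.06
  for lo,hi in((.024,.033),(.066,.085)):
    q=P[kn&(z>lo)&(z<hi)]; print(n,lo,len(q),q.mean(0),cv2.minAreaRect((q[:,:2]*1000).astype(np.float32)))
E
```

```text
Traceback (most recent call last):
NameError: name 'c0' is not defined
```

View pics/crop.png

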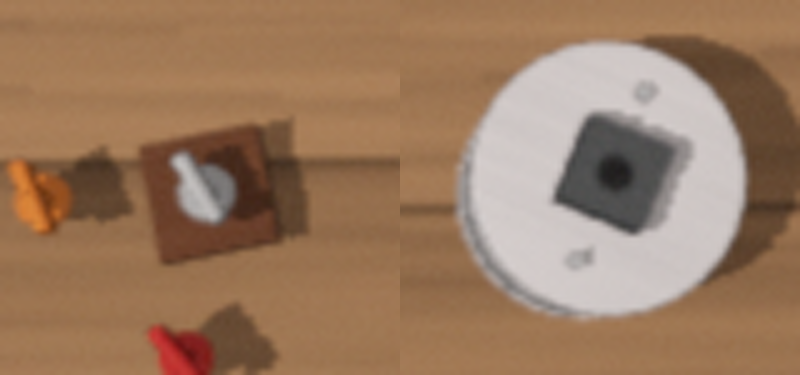

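The crop confirms it. The steel key's bar runs from (182,158) to (218,215) in the wooden block. The stainless lid's studs are at crop (646,91) and (579,259), which is top px (360.2,183.2) and (346.8,216.8), and the keyhole is at (615,173).

```bash
python3 - <<'E'
from h import *
import pickle
fs=pickle.load(open("fs.pkl","rb"))
for n in ("top","scene"):
  f=fs[n];P=pts(f);x,y,z=P[...,0],P[...,1],P[...,2]
  if n=="top":
    c0=P[201,351][:2];k0=P[213,222][:2];print(P[201,351],P[213,222])
    F=210/np.tan(np.radians(f["vertical_fov"])/2);R=np.array(f["R"]);t=np.array(f["t"])
    def ray(u,v,h):
        d=R.T@[(u-f["cx"])/F,(v-f["cy"])/F,1];o=-R.T@t;return o+d*(h-o[2])/d[2]
    A,B=ray(360.2,183.2,.124),ray(346.8,216.8,.124);print("studs",A,B,np.linalg.norm(A-B),(A+B)/2,"hole",ray(311+215/5,165+173/5,.14),"ang",np.degrees(np.arctan2(*(A-B)[1::-1])))
  near=np.hypot(x-c0[0],y-c0[1])<0.09
  kn=np.hypot(x-k0[0],y-k0[1])<0.06
  for nm,m in(("boss",near&(abs(z-.14)<.008)),("lid",near&(abs(z-.112)<.008)),("block",kn&(z>.02)&(z<.04)),("bar",kn&(z>.05))):
    q=P[m]
    if len(q): print(n,nm,len(q),q.mean(0),q[:,2].max(),cv2.minAreaRect((q[:,:2]*1000).astype(np.float32)))
E
```

```text
[ 0.52478814 -0.20474871  0.13985699] [0.499967   0.14895004 0.0749896 ]
studs [ 0.57508838 -0.23382481  0.124     ] [ 0.48338895 -0.19504145  0.124     ] 0.09956372187340924 [ 0.52923866 -0.21443313  0.124     ] hole [ 0.52849469 -0.21289092  0.14      ] ang -22.925447585303058
top boss 350 [ 0.53053973 -0.21351918  0.13898176] 0.14545887566458798 ((530.9508056640625, -213.69776916503906), (50.00681686401367, 50.9432487487793), 66.45613861083984)
top lid 1951 [ 0.52939352 -0.212406    0.11168915] 0.11945023277083829 ((530.4037475585938, -213.68511962890625), (149.57533264160156, 149.91221618652344), 68.06698608398438)
top block 518 [0.50273133 0.15540934 0.02980938] 0.03783054454157995 ((503.45513916015625, 156.09727478027344), (70.1732177734375, 70.55712127685547), 11.114800453186035)
top bar 65 [0.50300355 0.15520693 0.07109013] 0.07842292964697287 ((503.2186584472656, 155.9991912841797), (43.782928466796875, 9.970526695251465), 31.728172302246094)
scene boss 375 [ 0.53446286 -0.21209758  0.13814175] 0.1445270481117167 ((532.7689208984375, -211.61001586914062), (49.62779235839844, 53.97954559326172), 67.69097137451172)
scene lid 2019 [ 0.54067466 -0.21349691  0.11097169] 0.11997654660200861 ((533.7965087890625, -211.63235473632812), (148.5249786376953, 150.9940185546875), 65.11318969726562)
scene block 431 [0.51421877 0.1529659  0.02885656] 0.039480458804666815 ((507.6402282714844, 158.31024169921875), (73.069580078125, 72.952392578125), 11.214515686035156)
scene bar 108 [0.50897962 0.15718737 0.06498767] 0.07892332901732577 ((506.655517578125, 157.9565887451172), (44.470069885253906, 13.92201042175293), 27.783004760742188)
```

The measurements match the given sizes: studs 99.6 mm apart, boss about 50 mm, block about 70 mm, bar 44 x 10 mm. The key is at about (0.503, 0.156) with its bar at 31.7°, and the lock is at about (0.530, -0.213) with its axis at about -23°. Next I move over the key.

```bash
A='.05 .0241 -.0154 0 0 0 0;'
python3 -m crank '.06 .0241 -.0154 0 0 0 0;.06 .0241 -.0154 0 0 0 0;.06 .0241 -.0154 0 0 0 0;.06 .0241 -.0154 0 0 0 0;.06 .0241 -.0154 0 0 0 0;.06 .0241 -.0154 0 0 0 0;.06 .0241 -.0154 0 0 0 0;.06 .0241 -.0154 0 0 0 0' 30
python3 -m crank '.06 .0241 -.0154 0 0 0 0;.06 .0241 -.0154 0 0 0 0;.06 .0241 -.0154 0 0 0 0;.06 .0241 -.0154 0 0 0 0;.06 .0241 -.0154 0 0 0 0;.06 .0241 -.0154 0 0 0 0;.06 .0241 -.0154 0 0 0 0;.06 .0241 -.0154 0 0 0 0'
python3 -m crank '.06 .0087 -.0205 0 0 0 0;.06 .0087 -.0205 0 0 0 0;.06 .0087 -.0205 0 0 0 0;.06 .0087 -.0205 0 0 0 0;.06 .0087 -.0205 0 0 0 0;.06 .0087 -.0205 0 0 0 0;.06 .0087 -.0205 0 0 0 0;.06 .0087 -.0205 0 0 0 0'
python3 -m crank '.06 .0087 -.0205 0 0 0 0;.06 .0087 -.0205 0 0 0 0;.06 .0087 -.0205 0 0 0 0;.06 .0087 -.0205 0 0 0 0;.06 .0087 -.0205 0 0 0 0;.06 .0087 -.0205 0 0 0 0;.06 .0087 -.0205 0 0 0 0;.06 .0087 -.0205 0 0 0 0'
python3 -m crank '.06 0 0 0 0 0 -4.4;.06 0 0 0 0 0 -4.5;.06 0 0 0.02 0 0 0;.06 0 0 0.02 0 0 0;.06 0 0 0 0 0 0;.06 0 0 0 0 0 0;.06 0 0 0 0 0 0;.06 0 0 0 0 0 0'
python3 - <<'E'
from h import *
s=st();f=grab_frame("wrist");save("w1.png",f["pixels"]);P=pts(f,s);print(s["clock"],s["position"],np.degrees(s["tool_rot"]),s["qpos"],f["hand_eye"])
x,y,z=P[...,0],P[...,1],P[...,2]
kn=np.hypot(x-.503,y-.156)<0.06
for nm,m in(("block",kn&(z>.022)&(z<.04)),("bar",kn&(z>.064)&(z<.085)),("top",kn&(z>.069)&(z<.085))):
    q=P[m]
    if len(q): print(nm,len(q),q.mean(0),np.median(q[:,2]),cv2.minAreaRect((q[:,:2]*1000).astype(np.float32)))
E
```

```text
clock: 0.77
position: [0.3726, -0.3866, 0.2501]
tool_rot: [-3.141, 0.0, 0.398]
force: [0.1, 0.2, 0.1]
grip_width: 0.06
finger_force: 0.0
clock: 1.43
position: [0.5026, -0.1984, 0.2502]
tool_rot: [-3.141, 0.0, 0.398]
force: [-0.4, -1.5, -0.9]
grip_width: 0.0599
finger_force: 0.0
clock: 2.1
position: [0.5025, -0.0205, 0.2501]
tool_rot: [-3.141, 0.0, 0.398]
force: [0.8, 0.9, 0.4]
grip_width: 0.0597
finger_force: 0.0
clock: 2.77
position: [0.5032, 0.1577, 0.2501]
tool_rot: [-3.142, 0.0, 0.398]
force: [1.6, 0.1, -0.2]
grip_width: 0.0599
finger_force: 0.0
clock: 3.43
position: [0.5039, 0.1568, 0.2113]
tool_rot: [3.141, -0.001, 0.553]
force: [-0.2, -0.4, -0.5]
grip_width: 0.0598
finger_force: 0.0
3.4333 [0.50387343 0.15680611 0.21134726] [ 1.79984454e+02 -7.39159123e-02  3.16816716e+01] [-0.1766628   0.42965673 -0.31262452  1.8851943   0.17138248  0.85125271
 -1.59371785] [[ 6.04818541e-04 -9.65997462e-01 -2.58550843e-01  6.57307853e-02]
 [ 9.99999290e-01  3.18733032e-04  1.14841170e-03 -1.07909854e-03]
 [-1.02695409e-03 -2.58551354e-01  9.65996968e-01 -1.23518284e-01]
 [ 0.00000000e+00  0.00000000e+00  0.00000000e+00  1.00000000e+00]]
block 6069 [0.50600604 0.16030815 0.03027359] 0.02999759247146988 ((503.65362548828125, 158.9575653076172), (70.39642333984375, 70.2490463256836), 11.10840129852295)
bar 800 [0.50497508 0.15989687 0.07315245] 0.07339658330252408 ((504.00885009765625, 159.18084716796875), (43.54619598388672, 9.597493171691895), 31.535381317138672)
top 787 [0.5046976  0.15972284 0.07325306] 0.07341136435686557 ((503.9381408691406, 159.1121368408203), (43.36088943481445, 9.580608367919922), 31.423023223876953)
```

View pics/w1.png

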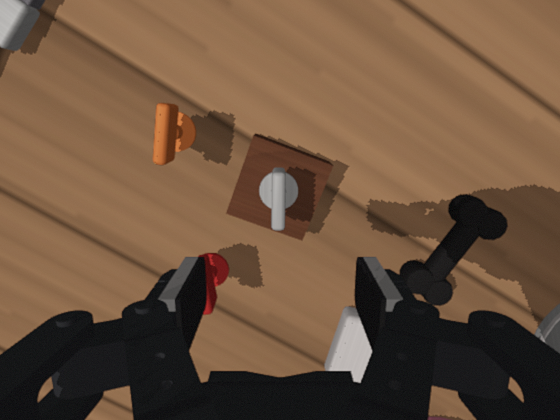

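The wrist picture shows the steel key in the block at (278,195), with its bar parallel to the pads. Orange (170,135) and red (212,280) are clear of the fingers. I descend and grip.

```bash
python3 -m crank '.05 .0008 -.0014 .0185 0 0 0;.05 0 0 .0185 0 0 0;.05 0 0 .0185 0 0 0;.05 0 0 .0185 0 0 0;.05 0 0 .0185 0 0 0;.05 0 0 .0185 0 0 0;.05 0 0 .0185 0 0 0;.05 0 0 .0185 0 0 0'
python3 -m crank '.05 0 0 .002 0 0 0;.05 0 0 0 0 0 0;.0 0 0 0 0 0 0;0 0 0 0 0 0 0;0 0 0 0 0 0 0;0 0 0 0 0 0 0;0 0 0 0 0 0 0;0 0 0 0 0 0 0' 40
python3 -m crank '0 0 0 0 0 0 0;0 0 0 0 0 0 0;0 0 0 0 0 0 0;0 0 0 0 0 0 0;0 0 0 0 0 0 0;0 0 0 0 0 0 0;0 0 0 0 0 0 0;0 0 0 0 0 0 0'
```

```text
clock: 4.15
position: [0.5039, 0.1584, 0.0621]
tool_rot: [3.141, -0.001, 0.553]
force: [1.1, -0.0, -0.1]
grip_width: 0.0501
finger_force: 0.0
clock: 4.82
position: [0.504, 0.1584, 0.0614]
tool_rot: [3.141, -0.002, 0.553]
force: [-1.0, -1.6, 9.6]
grip_width: 0.0096
finger_force: 40.5
clock: 5.48
position: [0.504, 0.1584, 0.0614]
tool_rot: [3.141, -0.002, 0.553]
force: [-1.3, -1.0, 9.6]
grip_width: 0.0098
finger_force: 40.5
```

```bash
python3 -m crank '0 0 0 -.01 0 0 0;0 0 0 -.02 0 0 0;0 0 0 -.025 0 0 0;0 0 0 -.025 0 0 0;0 0 0 -.025 0 0 0;0 0 0 -.025 0 0 0;0 0 0 -.02 0 0 0;0 0 0 -.01 0 0 0'
python3 -m crank '0 -.0108 .0206 0 0 0 0;0 -.0108 .0206 0 0 0 0;0 -.0108 .0206 0 0 0 0;0 -.0108 .0206 0 0 0 0;0 -.0108 .0206 0 0 0 0;0 -.0108 .0206 0 0 0 0;0 -.0108 .0206 0 0 0 0;0 -.0108 .0206 0 0 0 0'
python3 -m crank '0 -.0108 .0206 0 0 0 0;0 -.0108 .0206 0 0 0 0;0 -.0108 .0206 0 0 0 0;0 -.0108 .0206 0 0 0 0;0 -.0108 .0206 0 0 0 0;0 -.0108 .0206 0 0 0 0;0 -.0108 .0206 0 0 0 0;0 -.0108 .0206 0 0 0 0'
python3 -m crank '0 0 0 0 0 0 -6;0 0 0 0 0 0 -6;0 0 0 0 0 0 -6;0 0 0 0 0 0 -6;0 0 0 0 0 0 -6;0 0 0 0 0 0 -6;0 0 0 0 0 0 -6;0 0 0 0 0 0 -4.3'
python3 -m crank '0 0 0 0 0 0 0;0 0 0 0 0 0 0;0 0 0 0 0 0 0;0 0 0 0 0 0 0;0 0 0 0 0 0 0;0 0 0 0 0 0 0;0 0 0 0 0 0 0;0 0 0 0 0 0 0'
python3 - <<'E'
from h import *
s=st();f=grab_frame("wrist");save("w2.png",f["pixels"]);P=pts(f,s);print(s["clock"],s["position"],np.degrees(s["tool_rot"]),s["force"],s["qpos"])
x,y,z=P[...,0],P[...,1],P[...,2]
near=np.hypot(x-.53,y+.213)<0.09
for nm,m in(("boss",near&(abs(z-.14)<.006)),("lid",near&(abs(z-.112)<.005)),("stud",near&(abs(z-.123)<.004)&(np.hypot(x-.53,y+.213)>.042)&(np.hypot(x-.53,y+.213)<.058))):
    q=P[m]
    if len(q): print(nm,len(q),q.mean(0),np.median(q[:,2]),cv2.minAreaRect((q[:,:2]*1000).astype(np.float32)))
E
```

```text
clock: 6.15
position: [0.5039, 0.1585, 0.2236]
tool_rot: [3.141, -0.003, 0.553]
force: [0.1, 0.1, -1.2]
grip_width: 0.0095
finger_force: 39.0
clock: 6.82
position: [0.5161, -0.0286, 0.2203]
tool_rot: [-3.141, 0.0, 0.553]
force: [0.1, -0.3, -1.3]
grip_width: 0.0097
finger_force: 39.1
clock: 7.48
position: [0.5291, -0.2141, 0.2202]
tool_rot: [-3.141, 0.0, 0.553]
force: [-0.4, 0.2, 1.0]
grip_width: 0.0093
finger_force: 39.1
clock: 8.15
position: [0.5292, -0.2129, 0.2202]
tool_rot: [-3.141, -0.0, 1.367]
force: [0.7, 0.4, -0.7]
grip_width: 0.0096
finger_force: 39.1
clock: 8.82
position: [0.5295, -0.2129, 0.2203]
tool_rot: [-3.142, -0.0, 1.361]
force: [0.9, -0.1, -0.6]
grip_width: 0.0094
finger_force: 39.1
8.8167 [ 0.5295094  -0.21292975  0.22030628] [-1.79999869e+02 -6.89372800e-05  7.79770077e+01] [ 0.87018298 -0.12196769 -0.56017161] [ 0.58051129  0.49603065 -0.41942374  1.76163139  0.24323221  0.93525724
 -0.14929513]
boss 4737 [ 0.53272321 -0.20279744  0.13963295] 0.1398918058976224 ((531.0422973632812, -211.31825256347656), (50.3886604309082, 50.358943939208984), 67.1489028930664)
lid 27777 [ 0.53491987 -0.19328274  0.11194258] 0.11193826968178827 ((532.8143310546875, -203.82957458496094), (136.0809783935547, 150.30169677734375), 77.17047882080078)
stud 424 [ 0.53001128 -0.21023523  0.1232922 ] 0.12358876432400376 ((531.36181640625, -211.12062072753906), (9.501644134521484, 109.62869262695312), 66.72599792480469)
```

View pics/w2.png

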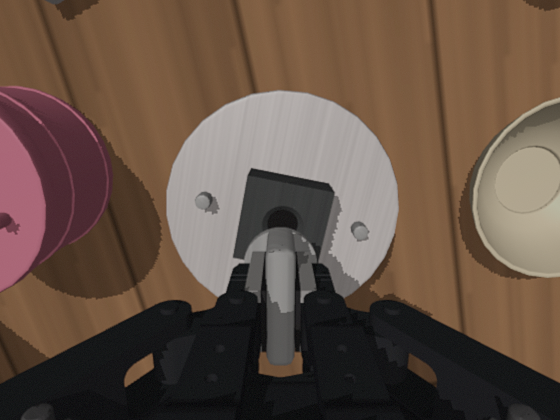

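The picture shows the key held upright between the pads: bar end at (280,230), collar at (283,245), keyhole at (283,220), studs at (204,201) and (360,232). I'll measure the key in the hand with the same camera, so the bias cancels.

```bash
python3 - <<'E'
from h import *
s=st();f=grab_frame("wrist");P=pts(f,s)
R=Ro.from_euler('xyz',s["tool_rot"]).as_matrix();T=(P-s["position"])@R
hsv=cv2.cvtColor(f["pixels"],cv2.COLOR_RGB2HSV)
sub=(np.abs(T[...,0])<.04)&(np.abs(T[...,1])<.02)&(f["depth"]>0)
x,y,z=T[...,0],T[...,1],T[...,2]
bar=sub&(np.abs(y)<.009)&(z<-.009)&(z>-.02)&(hsv[...,2]>90)
q=T[bar];print(len(q),q.min(0),q.max(0),np.median(q,0),cv2.minAreaRect((q[:,:2]*1000).astype(np.float32)))
col=sub&(z>.022)&(z<.034)&(hsv[...,2]>110);q=T[col];print("collar",len(q),q.min(0),q.max(0),np.median(q,0))
for r in range(225,375,12): print(r,np.round(T[r,280]*1000,1),hsv[r,280,2])
b=T[(np.abs(P[...,2]-.14)<.006)&(np.hypot(P[...,0]-.53,P[...,1]+.213)<.05)]
print("boss in tool",cv2.minAreaRect((b[:,:2]*1000).astype(np.float32)))
E
```

```text
1981 [-0.02084977 -0.00895176 -0.01955145] [ 0.02320979  0.00898585 -0.00903092] [ 0.01188087 -0.00016124 -0.01220496] ((1.4647998809814453, -1.5451297760009766), (43.599693298339844, 17.72662925720215), 8.79195785522461)
collar 392 [ 0.00155537 -0.01583427  0.02523088] [0.01565384 0.01432386 0.0311796 ] [ 0.00950142 -0.00946845  0.02750105]
225 [ 0.1 -0.4 87.2] 22
237 [22.9 -0.5  0.7] 95
249 [ 22.6  -0.5 -10.2] 101
261 [ 19.3  -0.5 -12.2] 143
273 [ 14.9  -0.5 -11.9] 143
285 [ 10.8  -0.5 -12.3] 143
297 [  6.8  -0.5 -12.8] 143
309 [  1.8  -0.5 -11.9] 135
321 [ -2.3  -0.5 -12.5] 91
333 [ -6.6  -0.5 -13. ] 89
345 [-11.1  -0.5 -13.2] 90
357 [-16.7  -0.5 -12.1] 91
369 [-2.051e+02 -1.000e-01  2.203e+02] 110
boss in tool ((1.8344135284423828, 1.1374759674072266), (50.41307830810547, 50.19831848144531), 11.149971961975098)
```

Key in hand: its axis is within 1 mm of the TCP and about 1.5 mm low, so the rotor face should come at TCP z ≈ 0.1785 and home at ≈ 0.1715. The hole is about (+0.5, +1.4) mm from the key in tool axes. I lower gently.

```bash
python3 -m crank '0 .0005 .0014 .004 0 0 0;0 0 0 .005 0 0 0;0 0 0 .005 0 0 0;0 0 0 .004 0 0 0;0 0 0 .003 0 0 0;0 0 0 .002 0 0 0;0 0 0 0 0 0 0;0 0 0 0 0 0 0'
python3 -m crank '0 0 0 .001 0 0 0;0 0 0 .001 0 0 0;0 0 0 .001 0 0 0;0 0 0 .001 0 0 0;0 0 0 .001 0 0 0;0 0 0 0 0 0 0;0 0 0 0 0 0 0;0 0 0 0 0 0 0'
```

```text
clock: 9.58
position: [0.5309, -0.2128, 0.1972]
tool_rot: [-3.141, -0.0, 1.361]
force: [-0.0, -0.3, -1.0]
grip_width: 0.0093
finger_force: 39.1
clock: 10.25
position: [0.531, -0.2128, 0.1923]
tool_rot: [3.142, -0.0, 1.361]
force: [0.1, 0.4, -1.0]
grip_width: 0.009
finger_force: 39.1
```

```bash
python3 -m crank '0 0 0 .001 0 0 0;0 0 0 .001 0 0 0;0 0 0 .001 0 0 0;0 0 0 .001 0 0 0;0 0 0 .001 0 0 0;0 0 0 0 0 0 0;0 0 0 0 0 0 0;0 0 0 0 0 0 0'
```

```text
clock: 10.92
position: [0.531, -0.2128, 0.1873]
tool_rot: [-3.142, -0.0, 1.361]
force: [0.1, -0.5, -0.3]
grip_width: 0.0096
finger_force: 39.1
```

```bash
python3 -m crank '0 0 0 .001 0 0 0;0 0 0 .001 0 0 0;0 0 0 .001 0 0 0;0 0 0 .001 0 0 0;0 0 0 0 0 0 0;0 0 0 0 0 0 0;0 0 0 0 0 0 0;0 0 0 0 0 0 0'
```

```text
clock: 11.58
position: [0.531, -0.2128, 0.1833]
tool_rot: [3.142, -0.0, 1.361]
force: [0.1, -0.4, -0.2]
grip_width: 0.0093
finger_force: 39.1
```

```bash
python3 -m crank '0 0 0 .001 0 0 0;0 0 0 .001 0 0 0;0 0 0 .001 0 0 0;0 0 0 .0005 0 0 0;0 0 0 0 0 0 0;0 0 0 0 0 0 0;0 0 0 0 0 0 0;0 0 0 0 0 0 0'
```

```text
clock: 12.25
position: [0.531, -0.2128, 0.1798]
tool_rot: [3.142, -0.0, 1.361]
force: [-1.2, 0.6, -0.8]
grip_width: 0.0094
finger_force: 39.1
```

```bash
python3 -m crank '0 0 0 .0005 0 0 0;0 0 0 .0005 0 0 0;0 0 0 .0005 0 0 0;0 0 0 0 0 0 0;0 0 0 0 0 0 0;0 0 0 0 0 0 0;0 0 0 0 0 0 0;0 0 0 0 0 0 0'
```

```text
clock: 12.92
position: [0.531, -0.2128, 0.1783]
tool_rot: [3.142, -0.0, 1.361]
force: [-0.9, -0.7, 0.8]
grip_width: 0.0095
finger_force: 39.4
```

```bash
python3 -m crank '0 0 0 .0003 0 0 0;0 0 0 .0002 0 0 0;0 0 0 0 0 0 0;0 0 0 0 0 0 0;0 0 0 0 0 0 0;0 0 0 0 0 0 0;0 0 0 0 0 0 0;0 0 0 0 0 0 0'
```

```text
clock: 13.58
position: [0.5311, -0.2128, 0.1781]
tool_rot: [3.141, 0.0, 1.361]
force: [-1.7, 1.1, 6.7]
grip_width: 0.0092
finger_force: 40.3
```

Contact on the rotor face at 0.178 with about 7 N, as predicted. I sweep clockwise under this light pressure.

```bash
python3 -m crank '0 0 0 0 0 0 2;0 0 0 0 0 0 2;0 0 0 0 0 0 2;0 0 0 0 0 0 2;0 0 0 0 0 0 2;0 0 0 0 0 0 0;0 0 0 0 0 0 0;0 0 0 0 0 0 0'
```

```text
clock: 14.25
position: [0.5313, -0.2129, 0.1781]
tool_rot: [3.141, -0.0, 1.188]
force: [0.3, 0.0, 5.5]
grip_width: 0.0095
finger_force: 40.0
```

```bash
python3 -m crank '0 0 0 0 0 0 2;0 0 0 0 0 0 2;0 0 0 0 0 0 2;0 0 0 0 0 0 2;0 0 0 0 0 0 2;0 0 0 0 0 0 0;0 0 0 0 0 0 0;0 0 0 0 0 0 0'
```

```text
clock: 14.92
position: [0.5312, -0.2128, 0.1779]
tool_rot: [3.141, -0.0, 1.014]
force: [1.3, -0.3, 4.8]
grip_width: 0.0096
finger_force: 39.9
```

```bash
python3 -m crank '0 0 0 0 0 0 2;0 0 0 0 0 0 2;0 0 0 0 0 0 2;0 0 0 0 0 0 2;0 0 0 0 0 0 2;0 0 0 0 0 0 0;0 0 0 0 0 0 0;0 0 0 0 0 0 0'
```

```text
clock: 15.58
position: [0.531, -0.2128, 0.1778]
tool_rot: [3.142, -0.0, 0.839]
force: [2.1, -0.3, 2.8]
grip_width: 0.0094
finger_force: 39.7
```

```bash
python3 -m crank '0 0 0 .0003 0 0 0;0 0 0 0 0 0 0;0 0 0 0 0 0 0;0 0 0 0 0 0 0;0 0 0 0 0 0 0;0 0 0 0 0 0 0;0 0 0 0 0 0 0;0 0 0 0 0 0 0'
```

```text
clock: 16.25
position: [0.531, -0.2128, 0.1775]
tool_rot: [3.142, -0.0, 0.838]
force: [1.6, 0.1, 3.9]
grip_width: 0.0095
finger_force: 39.8
```

```bash
python3 -m crank '0 0 0 .0003 0 0 1;0 0 0 .0003 0 0 1;0 0 0 0 0 0 1;0 0 0 0 0 0 1;0 0 0 0 0 0 0;0 0 0 0 0 0 0;0 0 0 0 0 0 0;0 0 0 0 0 0 0'
```

```text
clock: 16.92
position: [0.5308, -0.2127, 0.1768]
tool_rot: [-3.141, 0.0, 0.768]
force: [-0.4, 0.8, -1.3]
grip_width: 0.0096
finger_force: 39.1
```

```bash
python3 -m crank '0 0 0 .0005 0 0 0;0 0 0 .0005 0 0 0;0 0 0 .0005 0 0 0;0 0 0 0 0 0 0;0 0 0 0 0 0 0;0 0 0 0 0 0 0;0 0 0 0 0 0 0;0 0 0 0 0 0 0'
```

```text
clock: 17.58
position: [0.5309, -0.2127, 0.1754]
tool_rot: [-3.141, 0.0, 0.768]
force: [-1.2, 2.1, -0.6]
grip_width: 0.0095
finger_force: 39.2
```

The key is dropping into the slot at about 44° world with no resistance. I continue down to the seat.

```bash
python3 -m crank '0 0 0 .0005 0 0 0;0 0 0 .0005 0 0 0;0 0 0 .0005 0 0 0;0 0 0 .0005 0 0 0;0 0 0 0 0 0 0;0 0 0 0 0 0 0;0 0 0 0 0 0 0;0 0 0 0 0 0 0'
```

```text
clock: 18.25
position: [0.5309, -0.2127, 0.1733]
tool_rot: [-3.141, 0.0, 0.768]
force: [-1.8, 1.7, -0.5]
grip_width: 0.0095
finger_force: 39.3
```

```bash
python3 -m crank '0 0 0 .0005 0 0 0;0 0 0 .0005 0 0 0;0 0 0 .0003 0 0 0;0 0 0 0 0 0 0;0 0 0 0 0 0 0;0 0 0 0 0 0 0;0 0 0 0 0 0 0;0 0 0 0 0 0 0'
```

```text
clock: 18.92
position: [0.5309, -0.2127, 0.1721]
tool_rot: [-3.141, 0.0, 0.768]
force: [-3.3, 2.3, 0.8]
grip_width: 0.0094
finger_force: 39.4
```

```bash
python3 -m crank '0 0 0 .0004 0 0 0;0 0 0 .0002 0 0 0;0 0 0 0 0 0 0;0 0 0 0 0 0 0;0 0 0 0 0 0 0;0 0 0 0 0 0 0;0 0 0 0 0 0 0;0 0 0 0 0 0 0'
python3 -m crank '0 0 0 .0003 0 0 0;0 0 0 0 0 0 0;0 0 0 0 0 0 0;0 0 0 0 0 0 0;0 0 0 0 0 0 0;0 0 0 0 0 0 0;0 0 0 0 0 0 0;0 0 0 0 0 0 0'
```

```text
clock: 19.58
position: [0.5309, -0.2128, 0.1715]
tool_rot: [-3.142, -0.0, 0.768]
force: [-2.5, 3.1, 0.5]
grip_width: 0.0094
finger_force: 39.6
clock: 20.25
position: [0.531, -0.2128, 0.1714]
tool_rot: [3.141, -0.0, 0.768]
force: [-3.7, 4.0, 5.8]
grip_width: 0.0092
finger_force: 40.2
```

Seated: z 0.1714 with force rising to about 6 N. I ease off slightly and turn clockwise.

```bash
python3 -m crank '0 0 0 -.0003 0 0 0;0 0 0 0 0 0 3;0 0 0 0 0 0 4;0 0 0 0 0 0 4;0 0 0 0 0 0 4;0 0 0 0 0 0 3;0 0 0 0 0 0 2;0 0 0 0 0 0 0'
python3 - <<'E'
from h import *
s=st();print(s["force"],s["moment"],s["position"],np.degrees(s["tool_rot"]))
E
```

```text
clock: 20.92
position: [0.5312, -0.2125, 0.1715]
tool_rot: [-3.142, -0.0, 0.417]
force: [-0.5, 4.4, 0.2]
grip_width: 0.0096
finger_force: 39.4
[-0.46222517  4.35775407  0.15863577] [1.05805147 0.32630978 0.09281268] [ 0.53116581 -0.21245658  0.17148255] [-1.79996957e+02 -1.46283557e-02  2.39127659e+01]
```

```bash
python3 -m crank '0 .0001 -.0003 0 0 0 3;0 0 0 0 0 0 5;0 0 0 0 0 0 5;0 0 0 0 0 0 5;0 0 0 0 0 0 5;0 0 0 0 0 0 4;0 0 0 0 0 0 3;0 0 0 0 0 0 0'
python3 - <<'E'
from h import *
s=st();print(s["force"],s["moment"],s["position"],np.degrees(s["tool_rot"]))
E
```

```text
clock: 21.58
position: [0.5311, -0.2124, 0.1715]
tool_rot: [3.141, -0.0, -0.106]
force: [-0.1, 2.7, -1.4]
grip_width: 0.0092
finger_force: 39.2
[-0.14393868  2.67003676 -1.37449524] [ 0.75021042  0.11990239 -0.02943361] [ 0.53113848 -0.21244952  0.17152364] [ 1.79987902e+02 -1.90886009e-02 -6.07076299e+00]
```

```bash
python3 -m crank '0 0 0 0 0 0 3;0 0 0 0 0 0 4;0 0 0 0 0 0 4;0 0 0 0 0 0 3;0 0 0 0 0 0 2;0 0 0 0 0 0 1;0 0 0 0 0 0 0;0 0 0 0 0 0 0'
python3 - <<'E'
from h import *
s=st();print(s["force"],s["moment"],s["position"],np.degrees(s["tool_rot"]))
E
```

```text
clock: 22.25
position: [0.5311, -0.2125, 0.1715]
tool_rot: [-3.142, -0.0, -0.399]
force: [-0.1, 3.3, -0.1]
grip_width: 0.0095
finger_force: 39.2
[-0.0917216   3.32937461 -0.10298775] [ 0.67187477 -0.08345093  0.03183642] [ 0.53106392 -0.21249745  0.17152783] [-1.79998826e+02 -1.49799502e-02 -2.28689607e+01]
```

Aligned within 0.3° of the stud line. I feel for the stop with small turns.

```bash
python3 -m crank '0 0 0 0 0 0 1;0 0 0 0 0 0 1;0 0 0 0 0 0 1;0 0 0 0 0 0 0;0 0 0 0 0 0 0;0 0 0 0 0 0 0;0 0 0 0 0 0 0;0 0 0 0 0 0 0'
python3 - <<'E'
from h import *
s=st();print(s["force"],s["moment"],s["position"],np.degrees(s["tool_rot"]))
E
```

```text
clock: 22.92
position: [0.531, -0.2125, 0.1715]
tool_rot: [-3.142, -0.0, -0.454]
force: [2.0, 3.5, -0.9]
grip_width: 0.0094
finger_force: 39.1
[ 1.95239727  3.45229898 -0.85402553] [ 0.56868129 -0.32103977  0.07976583] [ 0.53097785 -0.21248502  0.17149631] [-1.79998624e+02 -5.59694928e-03 -2.59971928e+01]
```

```bash
python3 -m crank '0 0 0 0 0 0 1;0 0 0 0 0 0 .5;0 0 0 0 0 0 0;0 0 0 0 0 0 0;0 0 0 0 0 0 0;0 0 0 0 0 0 0;0 0 0 0 0 0 0;0 0 0 0 0 0 0'
python3 - <<'E'
from h import *
s=st();print(s["force"],s["moment"],s["position"],np.degrees(s["tool_rot"]))
E
```

```text
clock: 23.58
position: [0.5309, -0.2125, 0.1715]
tool_rot: [-3.142, -0.0, -0.48]
force: [1.0, 1.6, -0.4]
grip_width: 0.0097
finger_force: 39.1
[ 1.02530152  1.57520536 -0.40448805] [ 0.55666967 -0.42140294  0.05440384] [ 0.53094841 -0.21248783  0.17151674] [-1.79997805e+02 -2.80652384e-03 -2.75096270e+01]
```

```bash
python3 -m crank '0 0 0 0 0 0 1;0 0 0 0 0 0 .5;0 0 0 0 0 0 0;0 0 0 0 0 0 0;0 0 0 0 0 0 0;0 0 0 0 0 0 0;0 0 0 0 0 0 0;0 0 0 0 0 0 0'
python3 - <<'E'
from h import *
s=st();print(s["force"],s["moment"],s["position"],np.degrees(s["tool_rot"]))
E
```

```text
clock: 24.25
position: [0.5309, -0.2125, 0.1715]
tool_rot: [-3.142, 0.0, -0.506]
force: [1.5, 1.7, -0.6]
grip_width: 0.0092
finger_force: 39.2
[ 1.48448046  1.70290023 -0.55652865] [ 0.51908435 -0.38788873  0.02267902] [ 0.53093098 -0.21248474  0.17149004] [-1.79999053e+02  1.08237962e-05 -2.90079909e+01]
```

```bash
python3 -m crank '0 0 0 0 0 0 1;0 0 0 0 0 0 .5;0 0 0 0 0 0 0;0 0 0 0 0 0 0;0 0 0 0 0 0 0;0 0 0 0 0 0 0;0 0 0 0 0 0 0;0 0 0 0 0 0 0'
python3 - <<'E'
from h import *
s=st();print(s["force"],s["moment"],s["position"],np.degrees(s["tool_rot"]))
E
```

```text
clock: 24.92
position: [0.5309, -0.2125, 0.1715]
tool_rot: [-3.142, 0.0, -0.532]
force: [1.7, 2.5, -0.6]
grip_width: 0.0097
finger_force: 39.2
[ 1.67828494  2.54060599 -0.55268444] [ 0.47389497 -0.4591743   0.00479419] [ 0.53092263 -0.21245221  0.17148806] [-1.79996718e+02  1.87006339e-03 -3.05092488e+01]
```

The tool is 0.13 rad past the line, at the end of the play. I release, rise and look.

```bash
python3 -m crank '.03 0 0 0 0 0 0;.04 0 0 0 0 0 0;.05 0 0 0 0 0 0;.05 0 0 0 0 0 0;.05 0 0 0 0 0 0;.05 0 0 0 0 0 0;.05 0 0 0 0 0 0;.05 0 0 0 0 0 0'
python3 -m crank '.05 0 0 -.005 0 0 0;.05 0 0 -.015 0 0 0;.05 0 0 -.02 0 0 0;.05 0 0 -.02 0 0 0;.05 0 0 -.02 0 0 0;.05 0 0 -.02 0 0 0;.05 0 0 -.01 0 0 0;.05 0 0 0 0 0 0'
python3 - <<'E'
from h import *
s=st();f=grab_frame("wrist");P=pts(f,s);save("w3.png",f["pixels"])
x,y,z=P[...,0],P[...,1],P[...,2];r=np.hypot(x-.531,y+.2125)
for nm,m in(("bar",(r<.03)&(abs(z-.184)<.005)),("boss",(r<.045)&(abs(z-.14)<.004)),("stud",(abs(z-.124)<.004)&(r>.042)&(r<.058))):
    q=P[m]; print(nm,len(q),q.mean(0),np.median(q[:,2]),cv2.minAreaRect((q[:,:2]*1000).astype(np.float32)))
E
```

```text
clock: 25.58
position: [0.5309, -0.2125, 0.1715]
tool_rot: [3.142, 0.0, -0.533]
force: [0.4, 0.7, -0.4]
grip_width: 0.0502
finger_force: 0.0
clock: 26.25
position: [0.5317, -0.2128, 0.2837]
tool_rot: [-3.141, -0.003, -0.533]
force: [0.4, -0.2, 0.7]
grip_width: 0.0502
finger_force: 0.0
bar 1030 [ 0.5315575  -0.2120384   0.18322026] 0.18335258622254347 ((530.7265625, -211.57330322265625), (10.001691818237305, 43.55219650268555), 61.427886962890625)
boss 3247 [ 0.53236111 -0.21247801  0.14038068] 0.14003987947265734 ((530.4132080078125, -211.3658447265625), (50.047298431396484, 50.56559753417969), 66.73011779785156)
stud 247 [ 0.53547741 -0.21364211  0.12342542] 0.12354634656844202 ((530.4713134765625, -211.47486877441406), (9.357192039489746, 109.73212432861328), 66.8956298828125)
```

View pics/w3.png

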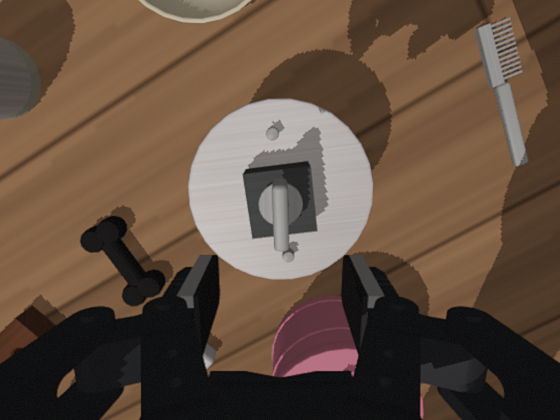

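The key stands free with its bar at (281,215) and the studs at (272,133) and (288,256). It is fully home: bar top at 0.1834 m, within 1 mm of the lock axis, upright, bar 0.096 rad past the stud line. The tool yaw ran about 2° past the bar on the last turn, so the rotor had come to its stop.

```bash
python3 -c "
from workcell import bot; print(bot.job_done())"
```

```text
the job is handed in; nothing more can be done
None
```

I handed the job in at about 26 s: the key stands released and fully home in the stainless canister's lock, its bar about 0.1 rad clockwise past the stud line (limit 0.2); the stop never showed as a clear torque rise, and I inferred it from the tool turning about 2° past the bar.

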